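# Show the cashier which counterweight to lock away

## Task

Call the cashier by pressing the counter call button all the way down and letting it go. Then show what is to be locked away: point straight down at the larger of the two brass counterweights, fingertips within about 5 cm above the middle of its top, and stay there for a good two seconds; then point in the same way at the middle of the open cashbox from just above its rim, and finish while still pointing there, having stayed at least two seconds. Do not touch or move the weights, the cashbox or any of the other things on the counter, and do not point at the smaller counterweight.

Things in the scene. Friction and masses are not known exactly. Their poses are not given: they have to be found in the camera images.
- weight_big_top (a point): centre of the flat top of the larger brass counterweight: an upright loose cylinder 48 mm in diameter with a neck and a 30 mm wide knob, 70 mm high in all; this point is 70 mm above the counter, z up
- weight_big: the larger brass counterweight (48 mm diameter, 70 mm high, about 0.85 kg, loose); origin at the centre of its underside, z up
- weight_small_top (a point): centre of the flat top of the smaller brass counterweight: the same shape, 32 mm in diameter, with a 20 mm wide knob, 44 mm high in all; this point is 44 mm above the counter
- weight_small: the smaller brass counterweight (32 mm diameter, 44 mm high, loose); origin at the centre of its underside, z up. The two weights and the call button stand in a row nearest the robot, in any order
- call_top (a point): centre of the top of the call button's round steel cap (36 mm diameter), which stands out of a fixed black housing in the row with the weights; it moves down with the cap and is pressed straight down
- call (a joint): travel of the call button in m: 0 released, 0.006 fully down; a spring pushes it back, about 5 N holds it fully down
- cashbox: fixed tin cashbox, open on top, 150 mm (its x) by 200 mm (its y), 80 mm high, walls 4 mm; origin at the centre of its underside, x away from the robot at yaw 0, z up. Its lid stands open, roughly upright, along the far (+x) rim and reaches about 235 mm above the counter. It stands in the farther row, left or right; the tilting bin stands on the other side
- cashbox_rim (a point): centre of the cashbox's open mouth at the height of the rim, 80 mm above the counter
- cashbox_lid (a joint): angle of the cashbox lid in rad: 0 shut, about 1.57 upright; it stays where it is
- bin_stand: bystander: fixed steel cradle 160 mm by 200 mm carrying a tilting steel bin of loose coins, 150 mm by 160 mm, about 150 mm high in all, up to 180 mm when tipped; origin at the centre of the underside of the cradle
- tray: bystander: loose orange plastic coin sorting tray, 150 mm by 140 mm, 30 mm high, four lanes with coins, in the middle of the farther row; origin at the centre of its underside
- mug: bystander: loose speckled grey stoneware mug, 80 mm diameter, 95 mm high, handle at its +y, standing well out to the robot's right; origin at the centre of its underside
Not all that is in view belongs to the job. Leave any purple or red look-alike of the weight_small alone. Of the things shaped like the part that bears call_top, the black one is meant.

How it is judged:
By the outcome, as a careful person would: the job done as asked, in the order asked, and still so for the second after the job is handed in, with the robot touching nothing.
It also fails if it takes over 51 s, if anything falls off the work surface, if the arm or the gripper's body presses on something with over 40 N, if the wrist force passes 120 N, or if a joint passes its speed limit or range.

## Robot

A 6-joint arm with a two-finger parallel gripper is mounted at the origin on the work surface. World frame = base frame: x ahead of the robot, y to its left, z up, the work surface at z = 0. Lengths are in m, angles in degrees, forces in N, time in s.
With the tool pointing down it reaches from about 0.35 to 0.875 m from the base axis. Payload 4.2 kg.
Tool frame: the origin (TCP) lies where the fingers leave the gripper's body, on its centre line; the fingertips stand 70 mm ahead of it and the grasp point (between the pads) lies 51 mm ahead of it; z points along the fingers, y is the direction in which the jaws open and shut (so a half turn about z gives the same grasp; the last joint's range is limited). The gripper opens to 87 mm and grips with 3 to 60 N. Pads are 19 mm wide; open, the fingers measure 117 mm over their backs; the gripper's body (75 mm by 190 mm) begins 51 mm behind the grasp point.
Start: joints at [84.03, 22.042, 0.453, 0, -68.411, -14.817], TCP at [0.222, 0.584, 0.292] pointing down, gripper open.
Joint ranges: [-179.83, 179.83], [-69.29, 118.12], [-61.27, 80.66], [-181.25, 117.63], [-171.15, -9.14], [-177.46, 177.46]. Speed limits (degrees/s): [159.86, 159.86, 180, 180, 180, 180].

## Interface

Orientations are given as a 3x3 rotation matrix whose columns are the frame's x, y, z axes.
In Python, from station import sense, capture, camera_model, finish_job gives the robot as it stands.
- The arm moves only by the shell command python3 -m inch 'ROWS'. ROWS is JSON, a list of rows, each an object with "hand": the closure, from 0 (fully open) to 1 (shut); "slide": the shift along the world's x, y, z in cm, a list of three; "yaw": the turn about the world's z in rad. A call has 1 to 10 rows; each row is the pose to reach, as a shift and turn from the pose commanded when the call began; what a row does not reach only later rows make up. A row lasts 1/8 s, in which the tool goes at most 62.5 mm and 10.7 degrees, less where a joint would pass 70% of its speed; a pose out of reach is approached as far as the arm can. A call with a gripper value outside its range is refused whole. The fingers move at their own pace and stop on an object; the grip force is fixed at half the most. Time passes only in rows, so rows that repeat a pose let the fingers close. It gives the time, the measured TCP pose, the force and the opening at its end, in the units of the state.
- sense(): the state, without advancing time (a new reading comes with each control period).
- capture(name): name is "scene" or "top"; returns the picture (400x640x3 uint8, blue, green, red); there is no depth.
- camera_model(name): a dict with "mtx" (3x3 intrinsics, pixels), "k1" (the pictures are not rectified: a ray, as slopes to the right and down, at radius r is drawn at 1 + k1 r^2 times it, then the intrinsics apply), "xyz" and "orientation" of the camera in the world. Camera axes: x right, y up, looking along -z (the intrinsics and any distortion apply to the point x, -y, -z); pixel columns grow to the right and rows downward; lengths in m; the calibration is good to about 2 mm. A picture is of the moment at which its call begins. camera_model takes no time and is no camera call.
- finish_job(): hands the job in, once; it reports no verdict.
The state is a dict: "time_s": time; "joints": joint angles; "joint_velocities": joint speeds; "effort": joint torques, N m; "tcp_pos": TCP position; "ee_rot": TCP orientation; "wrist_force": force on the tool from outside, world axes, zero at the start; "moment": the same for the moment, N m; "gripper_width": opening from 0.0 (shut) to 1.0 (fully open).
Only numpy, scipy, OpenCV 4.12 (cv2) and the standard library are available. Lean on these libraries where they do the work, as an engineer would, in place of code of your own. Each camera call takes 0.05 s, during which the arm holds its last target. There are 200 camera calls.

## Working session

There is one attempt and no reset: what is moved stays moved. The work goes in short steps, Python scripts to look and compute and a shell command to move; the robot and the scene stay as the last step left them, time stands still between calls to the robot, and variables do not carry over. Pictures are saved under pics/ and viewed, about 8 in all and at most 12, crops included, and the job is handed in when it is done.

```bash
mkdir -p pics; cat > h.py <<'E'
import numpy as np,cv2
from station import *
def ray(n,u,v):
    c=camera_model(n);K=np.array(c["mtx"]);d=cv2.undistortPoints(np.array([[[u,v]]],float),K,np.array([c["k1"],0,0,0,0.]))[0,0] 
    R=np.array(c["orientation"]);return np.array(c["xyz"]),R@np.array([d[0],-d[1],-1])
def at(n,u,v,z):
    o,d=ray(n,u,v);return (o+d*(z-o[2])/d[2]).round(4)
def proj(n,p):
    c=camera_model(n);q=np.array(c["orientation"]).T@(np.array(p)-c["xyz"]);s=np.array([q[0],-q[1]])/-q[2]
    s=s*(1+c["k1"]*(s@s));K=np.array(c["mtx"]);return (K@[*s,1])[:2].round(1)
E
python3 - <<'E'
from h import *
for n in("scene","top"):
    i=capture(n);cv2.imwrite(f"pics/{n}0.png",i);print(camera_model(n))
s=sense();print(s["time_s"],s["tcp_pos"],s["ee_rot"],s["gripper_width"])
E
```

```text
{'mtx': array([[416.04528108,   0.        , 314.78029765],
       [  0.        , 416.04528108, 200.2672813 ],
       [  0.        ,   0.        ,   1.        ]]), 'k1': -0.10711974536018228, 'xyz': array([0.83657131, 0.33232458, 0.83478941]), 'orientation': array([[-0.77793443, -0.52087051,  0.35144265],
       [ 0.62831502, -0.65034811,  0.42692807],
       [ 0.00618582,  0.55293874,  0.83319895]])}
{'mtx': array([[365.07561693,   0.        , 318.07417683],
       [  0.        , 365.07561693, 198.2005423 ],
       [  0.        ,   0.        ,   1.        ]]), 'k1': -0.08668763041483418, 'xyz': array([ 0.48834977, -0.06188511,  0.99056694]), 'orientation': array([[ 2.09986964e-02,  9.98925796e-01, -4.13074882e-02],
       [-9.99779178e-01,  2.09474260e-02, -1.67367494e-03],
       [-8.06591525e-04,  4.13335116e-02,  9.99145080e-01]])}
0.1 [0.22167256 0.58393219 0.29126341] [[ 9.34819664e-01 -3.55122298e-01 -5.90123428e-04]
 [-3.55122768e-01 -9.34817743e-01 -1.89933520e-03]
 [ 1.22838432e-04  1.98510216e-03 -9.99998022e-01]] 0.9981019726155081
```

View pics/scene0.png

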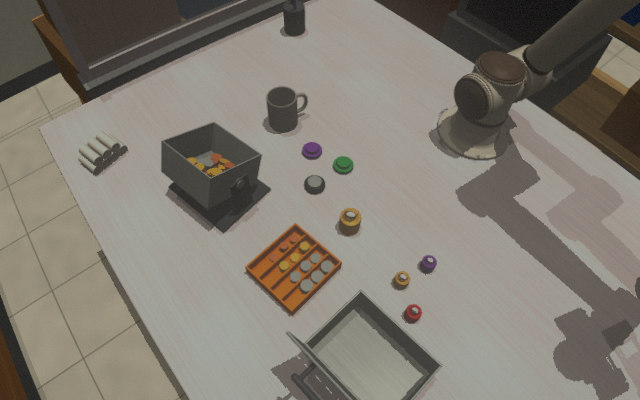

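View pics/top0.png

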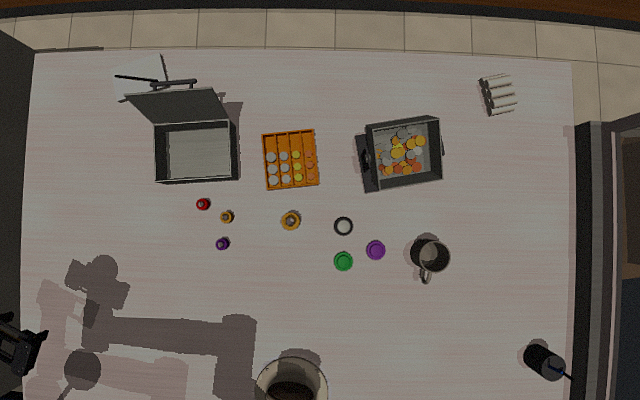

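The scene picture shows the black button at (314,184), the big brass weight at (350,215), the small one at (402,279), and the cashbox at the bottom near (365,350). In the top picture they are at (343,226), (291,220), (227,217) and (197,152). I'll zoom in for precision.

```bash
python3 - <<'E'
from h import *
t=cv2.imread("pics/top0.png");s=cv2.imread("pics/scene0.png")
R=lambda i,x,y,w,h,k:cv2.resize(i[y:y+h,x:x+w],None,fx=k,fy=k,interpolation=cv2.INTER_CUBIC)
a=np.hstack([R(t,265,200,100,50,4),R(s,290,165,100,75,4)[:200]*0+0]) if 0 else None
c=np.zeros((600,800,3),np.uint8)
c[:250,:600]=R(t,265,195,120,50,5)       # 
c[250:600,:350]=R(s,295,165,70,70,5)
c[250:600,350:770]=R(t,135,85,120,100,3.5)
c=cv2.convertScaleAbs(c,alpha=1.6)
cv2.imwrite("pics/crop1.png",c)
E
```

```text
(no output)
```

View pics/crop1.png

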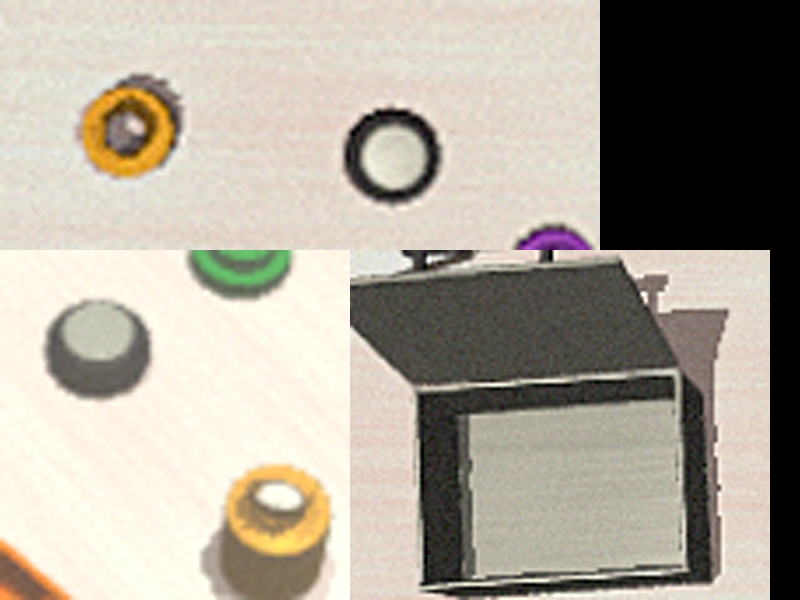

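```bash
python3 - <<'E'
from h import *
def tri(a,b):
    o1,d1=ray("top",*a);o2,d2=ray("scene",*b)
    k=np.linalg.lstsq(np.c_[d1,-d2],o2-o1,rcond=None)[0];p=o1+k[0]*d1;q=o2+k[1]*d2;print(((p+q)/2).round(4),"gap",np.linalg.norm(p-q).round(4))
tri((343.8,226.2),(314.8,181))
tri((290.2,221.2),(350.8,214))   # knob top
tri((290.8,221.2),(350.4,216.6)) # gold
for z in(.05,.07):print(z,at("top",290.3,221,z),at("scene",350.8,214,z))
c=[at("top",*p,.08) for p in((154.1,125),(229.3,119.9),(232.1,177),(156.1,181))];print(c,np.mean(c,0))
for i in range(4):print(np.linalg.norm(c[i]-c[i-1]).round(3))
print("mug",at("top",430,250,.095),"small",at("top",227,216,.044))
for p in ([.43,.0,.07],):print(proj("scene",p))
E
```

```text
[ 0.4557 -0.1306  0.0164] gap 0.0007
[0.4668 0.0097 0.0521] gap 0.0008
[0.4665 0.0092 0.04  ] gap 0.0005
0.05 [0.467  0.0099 0.05  ] [0.4661 0.0086 0.05  ]
0.07 [0.4675 0.0084 0.07  ] [0.4756 0.0169 0.07  ]
[array([0.7058, 0.3658, 0.08  ]), array([0.7205, 0.1695, 0.08  ]), array([0.5748, 0.157 , 0.08  ]), array([0.5612, 0.3531, 0.08  ])] [0.640575 0.26135  0.08    ]
0.145
0.197
0.146
0.197
mug [ 0.4034 -0.3389  0.095 ] small [0.4761 0.1759 0.044 ]
[361.1 198. ]
```

Positions in m: button (0.456, -0.131), top at about z 0.017; big weight (0.467, 0.009); rim centre (0.641, 0.261), box yaw about +4°. I'll shut the fingers and turn +0.44 rad so the hand's long side runs along the box's y. First move is to above the button.

```bash
python3 -m inch '[{"hand":1,"slide":[23.4,-71.5,-5],"yaw":0.44},{"hand":1,"slide":[23.4,-71.5,-5],"yaw":0.44},{"hand":1,"slide":[23.4,-71.5,-5],"yaw":0.44},{"hand":1,"slide":[23.4,-71.5,-5],"yaw":0.44},{"hand":1,"slide":[23.4,-71.5,-5],"yaw":0.44},{"hand":1,"slide":[23.4,-71.5,-5],"yaw":0.44},{"hand":1,"slide":[23.4,-71.5,-5],"yaw":0.44},{"hand":1,"slide":[23.4,-71.5,-5],"yaw":0.44},{"hand":1,"slide":[23.4,-71.5,-5],"yaw":0.44},{"hand":1,"slide":[23.4,-71.5,-5],"yaw":0.44}]'
```

```text
time_s: 1.35
tcp_pos: [0.4159, -0.0104, 0.2508]
ee_rot: [[0.997, 0.078, 0.001], [0.078, -0.997, 0.0], [0.001, -0.0, -1.0]]
wrist_force: [0.9, 0.2, -0.7]
gripper_width: 0.018
```

```bash
python3 -m inch '[{"hand":1,"slide":[4,-12.1,0],"yaw":0},{"hand":1,"slide":[4,-12.1,0],"yaw":0},{"hand":1,"slide":[4,-12.1,-8],"yaw":0},{"hand":1,"slide":[4,-12.1,-12],"yaw":0},{"hand":1,"slide":[4,-12.1,-12],"yaw":0},{"hand":1,"slide":[4,-12.1,-12],"yaw":0}]'
python3 - <<'E'
from h import *
for n in("scene","top"):cv2.imwrite(f"pics/{n}1.png",capture(n))
s=sense();p=s["tcp_pos"]+.07*np.array(s["ee_rot"])[:,2];print(s["tcp_pos"],p,proj("top",p),proj("scene",p))
t=cv2.imread("pics/top1.png");c=cv2.imread("pics/scene1.png")
R=lambda i,x,y:cv2.resize(i[y:y+100,x:x+100],None,fx=4,fy=4,interpolation=cv2.INTER_CUBIC)
cv2.imwrite("pics/c2.png",cv2.convertScaleAbs(np.hstack([R(t,295,175),R(c,265,115)]),alpha=1.6))
E
```

```text
time_s: 2.1
tcp_pos: [0.4571, -0.1293, 0.1324]
ee_rot: [[0.997, 0.078, 0.003], [0.078, -0.997, -0.001], [0.003, 0.001, -1.0]]
wrist_force: [0.6, -0.6, 1.1]
gripper_width: 0.006
[ 0.45749161 -0.12905486  0.13333741] [ 0.45787689 -0.12905992  0.06333847] [344.6 225.9] [314.8 170. ]
```

View pics/c2.png

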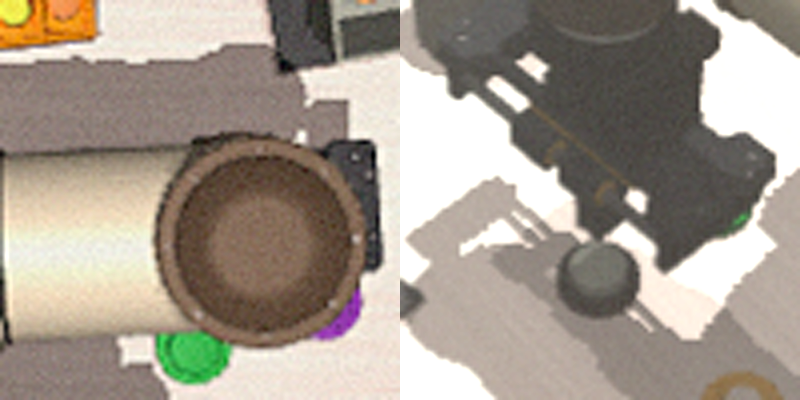

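The shut fingertips are at about scene (315,174), just above the cap at (315,182), so they are lined up. Next I'll descend in small steps and watch the force.

```bash
python3 -m inch '[{"hand":1,"slide":[-0.1,-0.2,-2],"yaw":0},{"hand":1,"slide":[-0.1,-0.2,-3.5],"yaw":0},{"hand":1,"slide":[-0.1,-0.2,-3.8],"yaw":0},{"hand":1,"slide":[-0.1,-0.2,-3.8],"yaw":0}]'
python3 -m inch '[{"hand":1,"slide":[0,0,-0.3],"yaw":0},{"hand":1,"slide":[0,0,-0.3],"yaw":0}]'
python3 -m inch '[{"hand":1,"slide":[0,0,-0.3],"yaw":0},{"hand":1,"slide":[0,0,-0.3],"yaw":0}]'
```

```text
time_s: 2.7
tcp_pos: [0.4557, -0.1312, 0.0941]
ee_rot: [[0.997, 0.078, 0.003], [0.078, -0.997, -0.0], [0.003, 0.0, -1.0]]
wrist_force: [-0.3, 0.0, -0.2]
gripper_width: 0.006
time_s: 2.95
tcp_pos: [0.4558, -0.1313, 0.0906]
ee_rot: [[0.997, 0.078, 0.003], [0.078, -0.997, -0.0], [0.003, 0.0, -1.0]]
wrist_force: [1.9, 1.1, 2.4]
gripper_width: 0.004
time_s: 3.2
tcp_pos: [0.4558, -0.1313, 0.0872]
ee_rot: [[0.997, 0.078, 0.003], [0.078, -0.997, -0.0], [0.003, 0.0, -1.0]]
wrist_force: [2.0, 1.2, 4.4]
gripper_width: 0.004
```

Contact came at about TCP z 0.092. I'll keep going until the end stop shows in the force.

```bash
python3 -m inch '[{"hand":1,"slide":[0,0,-0.2],"yaw":0},{"hand":1,"slide":[0,0,-0.2],"yaw":0}]'
python3 -m inch '[{"hand":1,"slide":[0,0,-0.1],"yaw":0},{"hand":1,"slide":[0,0,-0.1],"yaw":0}]'
```

```text
time_s: 3.45
tcp_pos: [0.4558, -0.1313, 0.086]
ee_rot: [[0.997, 0.078, 0.002], [0.078, -0.997, -0.0], [0.002, 0.0, -1.0]]
wrist_force: [0.3, 2.9, 12.1]
gripper_width: 0.003
time_s: 3.7
tcp_pos: [0.4559, -0.1313, 0.0859]
ee_rot: [[0.997, 0.078, 0.003], [0.078, -0.997, -0.0], [0.003, 0.001, -1.0]]
wrist_force: [-1.9, 3.5, 18.1]
gripper_width: 0.006
```

Bottomed out: the force jumped to 18 N with no further travel. Now I'll release, lift and go over the big weight.

```bash
python3 -m inch '[{"hand":1,"slide":[0,0,4],"yaw":0},{"hand":1,"slide":[0,0,9],"yaw":0},{"hand":1,"slide":[0,0,12],"yaw":0},{"hand":1,"slide":[0.6,6,12],"yaw":0},{"hand":1,"slide":[1.1,12,12],"yaw":0},{"hand":1,"slide":[1.1,14,12],"yaw":0},{"hand":1,"slide":[1.1,14,12],"yaw":0}]'
python3 - <<'E'
from h import *
for n in("scene","top"):cv2.imwrite(f"pics/{n}2.png",capture(n))
s=sense();print(s["tcp_pos"])
c=cv2.imread("pics/scene2.png")
cv2.imwrite("pics/c3.png",cv2.convertScaleAbs(cv2.resize(c[110:260,260:460],None,fx=4,fy=4,interpolation=cv2.INTER_CUBIC),alpha=1.6))
E
```

```text
time_s: 4.58
tcp_pos: [0.4647, 0.0094, 0.2029]
ee_rot: [[0.997, 0.079, -0.003], [0.079, -0.997, -0.001], [-0.003, 0.001, -1.0]]
wrist_force: [-0.0, -0.3, -0.0]
gripper_width: 0.007
[0.46486832 0.00809806 0.20303809]
```

View pics/c3.png

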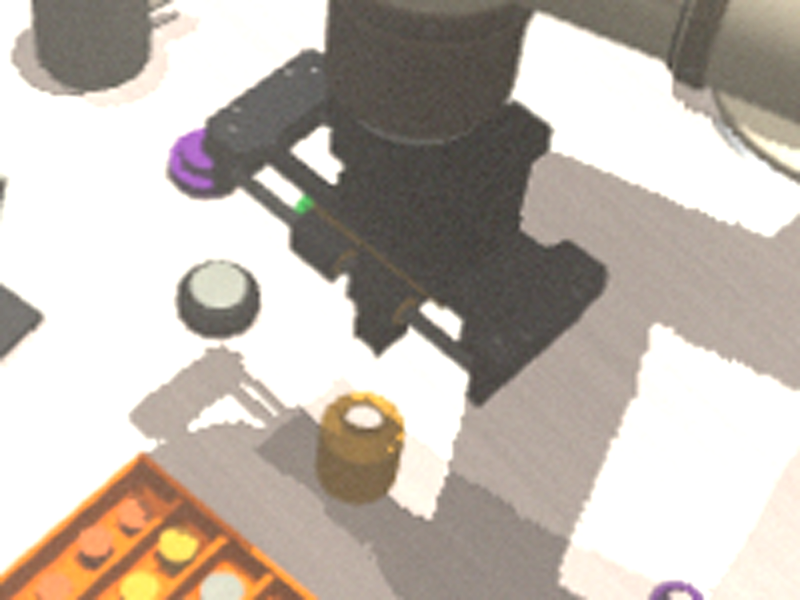

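```bash
python3 - <<'E'
from h import *
for z in(0,.04,.05,.055,.07):
  p=np.array([.467,.0088,z]);print(z,(proj("scene",p)-[260,110])*4,(proj("scene",p+[0,.024,0])-[260,110])*4,proj("top",p))
print((proj("scene",[.4648,.0085,.133])-[260,110])*4)
E
```

```text
0 [355.6 462.4] [383.2 490.4] [292.1 220.6]
0.04 [360.8 426.4] [389.6 455.2] [291.  220.9]
0.05 [362.4 417.2] [391.2 446. ] [290.7 221. ]
0.055 [362.8 412.4] [392.  441.6] [290.6 221.1]
0.07 [365.2 397.6] [394.8 427.2] [290.1 221.2]
[377.6 329.6]
```

The button is released, its cap standing up again at crop (218,285). The big weight is below and in front of the fingertips at crop (362,430), and its body matches the estimated xy. Now I'll go down to about 2 cm above its top and hold.

```bash
python3 -m inch '[{"hand":1,"slide":[0.2,0.05,-2],"yaw":0},{"hand":1,"slide":[0.2,0.05,-3.5],"yaw":0},{"hand":1,"slide":[0.2,0.05,-4.2],"yaw":0},{"hand":1,"slide":[0.2,0.05,-4.2],"yaw":0},{"hand":1,"slide":[0.2,0.05,-4.2],"yaw":0},{"hand":1,"slide":[0.2,0.05,-4.2],"yaw":0},{"hand":1,"slide":[0.2,0.05,-4.2],"yaw":0}]'
python3 - <<'E'
from h import *
c=capture("scene");cv2.imwrite("pics/scene3.png",c);print(sense()["tcp_pos"])
cv2.imwrite("pics/c4.png",cv2.convertScaleAbs(cv2.resize(c[160:260,290:410],None,fx=6,fy=6,interpolation=cv2.INTER_CUBIC),alpha=1.6))
E
```

```text
time_s: 5.55
tcp_pos: [0.4679, 0.0092, 0.1622]
ee_rot: [[0.997, 0.077, 0.001], [0.077, -0.997, 0.0], [0.001, -0.0, -1.0]]
wrist_force: [-0.3, 0.1, 0.3]
gripper_width: 0.007
[0.46784862 0.00919158 0.16209988]
```

View pics/c4.png

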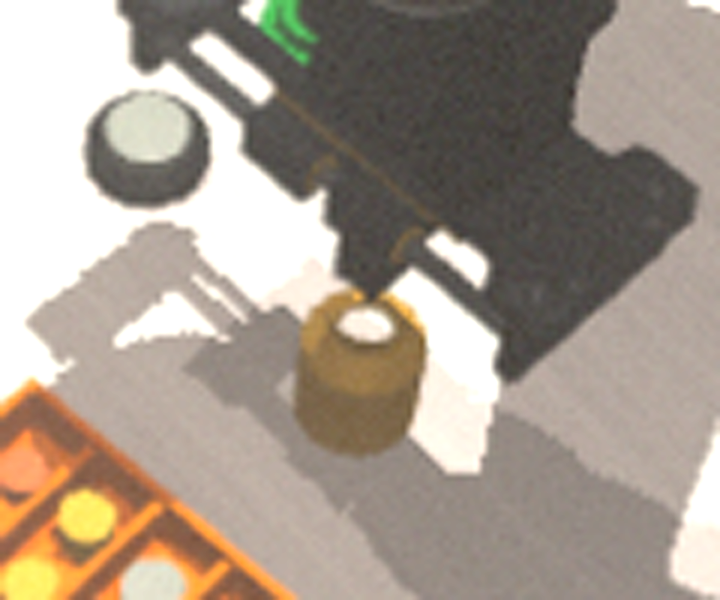

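The fingertips end at crop (370,298), right above the knob at (365,322), with a gap and no contact force. I'll hold here for about 2.75 s more.

```bash
python3 -m inch '[{"hand":1,"slide":[0,0,0],"yaw":0},{"hand":1,"slide":[0,0,0],"yaw":0},{"hand":1,"slide":[0,0,0],"yaw":0},{"hand":1,"slide":[0,0,0],"yaw":0},{"hand":1,"slide":[0,0,0],"yaw":0},{"hand":1,"slide":[0,0,0],"yaw":0},{"hand":1,"slide":[0,0,0],"yaw":0},{"hand":1,"slide":[0,0,0],"yaw":0},{"hand":1,"slide":[0,0,0],"yaw":0},{"hand":1,"slide":[0,0,0],"yaw":0}]' | head -2
python3 -m inch '[{"hand":1,"slide":[0,0,0],"yaw":0},{"hand":1,"slide":[0,0,0],"yaw":0},{"hand":1,"slide":[0,0,0],"yaw":0},{"hand":1,"slide":[0,0,0],"yaw":0},{"hand":1,"slide":[0,0,0],"yaw":0},{"hand":1,"slide":[0,0,0],"yaw":0},{"hand":1,"slide":[0,0,0],"yaw":0},{"hand":1,"slide":[0,0,0],"yaw":0},{"hand":1,"slide":[0,0,0],"yaw":0},{"hand":1,"slide":[0,0,0],"yaw":0}]' | head -2
python3 -m inch '[{"hand":1,"slide":[0,0,5],"yaw":0},{"hand":1,"slide":[0,0,10],"yaw":0},{"hand":1,"slide":[5.2,4,12],"yaw":0},{"hand":1,"slide":[9,9,12],"yaw":0},{"hand":1,"slide":[13,13.5,12],"yaw":0},{"hand":1,"slide":[17.2,18,12],"yaw":0},{"hand":1,"slide":[17.2,23,12],"yaw":0},{"hand":1,"slide":[17.2,25.2,12],"yaw":0},{"hand":1,"slide":[17.2,25.2,12],"yaw":0}]'
```

```text
time_s: 6.85
tcp_pos: [0.4677, 0.0091, 0.1618]
time_s: 8.1
tcp_pos: [0.4677, 0.0091, 0.1618]
time_s: 9.22
tcp_pos: [0.6393, 0.2625, 0.2812]
ee_rot: [[0.997, 0.079, -0.001], [0.079, -0.997, -0.001], [-0.001, 0.001, -1.0]]
wrist_force: [-0.2, 0.0, 0.4]
gripper_width: 0.005
```

```bash
python3 -m inch '[{"hand":1,"slide":[0,0,-3],"yaw":0},{"hand":1,"slide":[0,0,-6],"yaw":0},{"hand":1,"slide":[0,0,-9],"yaw":0},{"hand":1,"slide":[0,-0.1,-10.3],"yaw":0},{"hand":1,"slide":[0,-0.1,-10.3],"yaw":0},{"hand":1,"slide":[0,-0.1,-10.3],"yaw":0}]'
python3 - <<'E'
from h import *
for n in("scene","top"):cv2.imwrite(f"pics/{n}4.png",capture(n))
c=cv2.imread("pics/scene4.png");print(sense()["tcp_pos"],proj("scene",[.64,.261,.108]))
cv2.imwrite("pics/c5.png",cv2.convertScaleAbs(cv2.resize(c,(800,500)),alpha=1.4))
E
```

```text
time_s: 9.98
tcp_pos: [0.6405, 0.2601, 0.1806]
ee_rot: [[0.997, 0.077, 0.003], [0.077, -0.997, 0.001], [0.003, -0.001, -1.0]]
wrist_force: [-0.1, 0.5, 0.7]
gripper_width: 0.01
[0.6403454  0.26031606 0.18053267] [374.9 347.2]
```

View pics/c5.png

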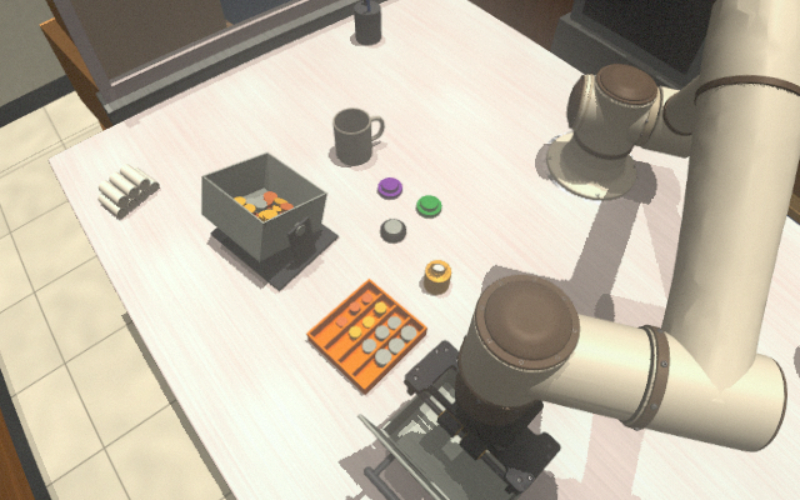

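The hand is inside the lid's near side, over the cashbox at about (470,440), and everything else stands where it was. The tips are 3 cm above the rim; I'll hold and then hand in.

```bash
python3 -m inch '[{"hand":1,"slide":[0,0,0],"yaw":0},{"hand":1,"slide":[0,0,0],"yaw":0},{"hand":1,"slide":[0,0,0],"yaw":0},{"hand":1,"slide":[0,0,0],"yaw":0},{"hand":1,"slide":[0,0,0],"yaw":0},{"hand":1,"slide":[0,0,0],"yaw":0},{"hand":1,"slide":[0,0,0],"yaw":0},{"hand":1,"slide":[0,0,0],"yaw":0},{"hand":1,"slide":[0,0,0],"yaw":0},{"hand":1,"slide":[0,0,0],"yaw":0}]' | head -2
python3 -m inch '[{"hand":1,"slide":[0,0,0],"yaw":0},{"hand":1,"slide":[0,0,0],"yaw":0},{"hand":1,"slide":[0,0,0],"yaw":0},{"hand":1,"slide":[0,0,0],"yaw":0},{"hand":1,"slide":[0,0,0],"yaw":0},{"hand":1,"slide":[0,0,0],"yaw":0},{"hand":1,"slide":[0,0,0],"yaw":0},{"hand":1,"slide":[0,0,0],"yaw":0},{"hand":1,"slide":[0,0,0],"yaw":0},{"hand":1,"slide":[0,0,0],"yaw":0}]'
python3 -c "
from station import *
print(finish_job())"
```

```text
time_s: 11.32
tcp_pos: [0.6398, 0.2601, 0.1788]
time_s: 12.58
tcp_pos: [0.6397, 0.2601, 0.1788]
ee_rot: [[0.997, 0.077, -0.0], [0.077, -0.997, -0.0], [-0.0, 0.0, -1.0]]
wrist_force: [-1.0, 1.1, 0.3]
gripper_width: 0.005
the job is handed in; nothing more can be done
None
```

I finished the whole job in order and handed it in at 12.6 s, well under the 51 s limit; no verdict is reported.

- **Call button:** I pressed it with shut fingers until it hit its end stop. The force rose to 18 N with no further travel, after about 6 mm from first contact. After release, the picture showed the cap back up.
- **Larger counterweight:** I pointed straight down at it from about 22 mm above its nominal top for roughly 3 s.
- **Cashbox:** I pointed at the middle of the mouth from about 29 mm above the rim for roughly 2.6 s, and handed in while still there.

**Last checks:** While I was pointing, wrist-force readings stayed near zero (up to about 1.5 N). The last scene picture showed the larger weight, tray, bin and mug where they had been. The arm hid the smaller counterweight and its look-alikes in that picture, but the planned path kept the hand well above them.

**One disagreement:** Measuring the larger weight's knob from both cameras gave a top at about 52 mm, not the stated 70 mm. I probably picked a reflection on the knob, and the same method also read the button cap about 5 mm low. I chose a pointing height that should be within 5 cm above the top either way.

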